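# Check the push-seal canisters at the bread counter

### The arm

A 6-joint arm with a two-finger parallel gripper is mounted at the origin on the work surface. World frame = base frame: x ahead of the robot, y to its left, z up, the work surface at z = 0. Lengths are in m, angles in rad, forces in N, time in s.
With the tool pointing down it reaches from about 0.275 to 1 m from the base axis. Payload 8.4 kg.
Tool frame: the origin (TCP) lies midway between the tips of the shut fingers; the grasp point (between the pads) lies 19 mm behind it (env.pinch_z is the distance from the TCP to the grasp point, in m); z points along the fingers, y is the line along which they close (so a half turn about z gives the same grasp; the last joint's range is limited). The gripper opens to 85 mm and grips with 20 to 120 N. Pads are 22 mm wide; open, the fingers measure 114 mm over their backs; the gripper's body (76 mm by 85 mm) begins 54 mm behind the grasp point. The pads swing forward as they close: fully open they stand 13 mm farther back than shut.
Start: joints at [1.305, 0.353, 1.633, -0, 1.155, -0.002], TCP at [0.163, 0.603, 0.231] pointing down, gripper open.
Joint ranges: [-2.63, 2.63], [-0.92, 2.1], [0.06, 2.66], [-1.3, 4.44], [0, 2.69], [-3.02, 3.02]. Speed limits (rad/s): [2.22, 2.22, 2.79, 3.14, 3.14, 3.14].

### API

Orientations are given as a unit quaternion [w, x, y, z].
In Python, from cell import env, cams gives the robot as it stands. The module is installed in compiled form; this text tells all that it offers.
- The arm moves only by the tool step_arm, never from a script. Its argument "moves" is text: rows parted by semicolons, each of 7 numbers parted by spaces: the finger opening in mm, from 0 to 85.4, then the shift along the tool's x, y, z in units of 50 mm (1.0 is 50 mm), then the turn, a rotation vector about the tool's x, y, z in units of 6 degrees (1.0 is 6 degrees). In form: grip x y z rx ry rz; .... A call has exactly 8 rows; each row shifts and turns the commanded pose from where the row before left it, along the tool's axes as they then stand; what a row does not reach is not made up. A row lasts 1/10 s, in which the tool goes at most 50 mm and 8.59 degrees, less where a joint would pass 70% of its speed; a pose out of reach is approached as far as the arm can. A call is refused whole if a number of a shift passes 1 or a number of a turn 1, either way. A call with a gripper value outside its range is refused whole. The fingers move at their own pace and stop on an object; "grip_force" is the grip in N (left out, the last holds). Time passes only in rows, so rows that do not move let the fingers close, or fill a call up. It gives the time, the measured TCP pose, the force, the opening and the grip force at its end, in the units of the state.
- env.read_state(): the state, without advancing time (a new reading comes with each control period).
- cams.capture(name): name is "side" or "top"; returns (picture, depth): 480x640x3 uint8, blue, green, red; 480x640 float32, m along the optical axis (not along the pixel's ray), 0 where there is no reading.
- cams.get_calibration(name): a dict with "K" (3x3 intrinsics, pixels), "R" (3x3) and "t" (3): a world point X has camera coordinates R X + t. Camera axes: x right, y down, z forward; pixel columns grow to the right and rows downward; lengths in m; the calibration is good to about 2 mm. A picture is of the moment at which its call begins. get_calibration takes no time and is no camera call.
- env.hand_in(): hands the job in; it is judged then, once.
Trained networks look in the newest picture that a camera, given by its name, has taken for a name from the list of things; names that differ only in an ending like _2 or _b are one class to them, and where a whole thing is asked for, a point or a joint stands for the part that bears it (a point fixed in the world has none). Each returns a list of dicts, best first, with "p" (0 to 1); they miss things now and then, are a little off and sometimes report something else, mostly with a low value. They report only what shows in the picture. A call takes as long as a camera call. They do not tell look-alikes from the thing itself.
- cams.boxes_of(camera, name): "centre" ([x, y, z] in m, in world coordinates, good to about 4 mm: the middle of the surface that is visible of it).
- cams.cut_out(camera, name): "region" (480x640 bool, what is visible of it).
- cams.tip_of(camera, name): "centre" ([x, y, z] in m, in world coordinates, good to about 4 mm: a listed point, or the origin of a listed thing).
The state is a dict: "t": time; "joint_positions": joint angles; "dq": joint speeds; "joint_torque": joint torques, N m; "eef_pos": TCP position; "tcp_rot": TCP orientation; "force": force on the tool from outside, world axes, zero at the start; "wrist_torque": the same for the moment, N m; "finger_gap": opening from 0.0 (shut) to 1.0 (fully open); "grasp_force": force on a finger pad.
Only numpy, scipy, OpenCV 4.12 (cv2) and the standard library are available. Lean on these libraries where they do the work, as an engineer would, in place of code of your own. Each camera call takes 0.05 s, during which the arm holds its last target. There are 200 camera calls.

### The job

On the bread counter stand three push-seal canisters. Push the button of each one fully down to test it: sound ones stay down and are left standing where they are with their buttons down. One springs back up: pick that canister up, set it down gently upright in the low plywood tray and let go. Leave the white jar alone.

Things in the scene. Friction and masses are not known exactly. Their poses are not given: they have to be found in the camera images.
- canister_1: Upright round push-seal canister, loose, 0.15 to 0.3 kg: aluminium cylinder 52 mm in diameter, 68 mm tall, with a black lid of equal diameter on top (lid top 78 mm above the underside) and a round white push button, 30 mm in diameter, in the lid's centre. Origin: centre of the underside; z up. The three look alike; exactly one fails, and where each stands differs every time.
- canister_2: Upright round push-seal canister, loose, 0.15 to 0.3 kg: aluminium cylinder 52 mm in diameter, 68 mm tall, with a black lid of equal diameter on top (lid top 78 mm above the underside) and a round white push button, 30 mm in diameter, in the lid's centre. Origin: centre of the underside; z up. The three look alike; exactly one fails, and where each stands differs every time.
- canister_3: Upright round push-seal canister, loose, 0.15 to 0.3 kg: aluminium cylinder 52 mm in diameter, 68 mm tall, with a black lid of equal diameter on top (lid top 78 mm above the underside) and a round white push button, 30 mm in diameter, in the lid's centre. Origin: centre of the underside; z up. The three look alike; exactly one fails, and where each stands differs every time.
- plunger_1 (a joint): Button of canister_1: metres pressed in. 0 = up (flat top 92 mm above the canister's underside, 14 mm proud of the lid); 0.010 = fully down on its stop (82 mm, 4 mm proud). Pressing straight down takes 1 to 4 N. A sound button stays down where it was pushed; the failed one springs right back up when released.
- plunger_2 (a joint): Button of canister_2: metres pressed in. 0 = up (flat top 92 mm above the canister's underside, 14 mm proud of the lid); 0.010 = fully down on its stop (82 mm, 4 mm proud). Pressing straight down takes 1 to 4 N. A sound button stays down where it was pushed; the failed one springs right back up when released.
- plunger_3 (a joint): Button of canister_3: metres pressed in. 0 = up (flat top 92 mm above the canister's underside, 14 mm proud of the lid); 0.010 = fully down on its stop (82 mm, 4 mm proud). Pressing straight down takes 1 to 4 N. A sound button stays down where it was pushed; the failed one springs right back up when released.
- tray: Low square open tray of pale plywood, fixed, 170 x 170 mm outside and 30 mm high, walls and floor 5 mm thick (inside 160 x 160 mm, inner floor 5 mm above the worktop), empty, to the left or right of the canisters. Origin: centre of its underside; x and y along its sides.
- jar: Bystander, leave alone: white ceramic jar 70 mm in diameter, 126 mm tall, with a dark wooden lid and a small round wooden knob, not a push button. Stands beyond the canisters. Origin: centre of the underside.
Mind the look-alikes: they are no part of the job. What is shaped like the canister_2 but green is not meant.

How it is judged:
On the way:
1. a button that was pushed well down is seen springing back up, its canister still standing at its place (((value of joint plunger_1 between 0.004 and 0.0085 m and velocity of joint plunger_1 below -0.008 m/s and distance of canister_1 from where it was at the start of the episode below 0.03 m) or (value of joint plunger_2 between 0.004 and 0.0085 m and velocity of joint plunger_2 below -0.008 m/s and distance of canister_2 from where it was at the start of the episode below 0.03 m) or (value of joint plunger_3 between 0.004 and 0.0085 m and velocity of joint plunger_3 below -0.008 m/s and distance of canister_3 from where it was at the start of the episode below 0.03 m))).
At the end, for the whole second after the job is handed in: The two sound canisters stand upright (within 10 degrees) within 30 mm of where they started, their buttons down (at least 8 of 10 mm). The failed one, whose button was tested and is back up, stands upright (within 10 degrees), still, on the floor of the tray (angle between each of canister_1, canister_2, canister_3's own z axis and vertical below 0.17 rad and ((x of canister_1 in the frame of tray between -0.06 and 0.06 m and y of canister_1 in the frame of tray between -0.06 and 0.06 m and z of canister_1 in the frame of tray below 0.012 m and linear speed of canister_1 below 0.02 m/s and value of joint plunger_1 below 0.004 m and value of joint each of plunger_2, plunger_3 above 0.008 m and distance of each of canister_2, canister_3 from where it was at the start of the episode below 0.03 m) or (x of canister_2 in the frame of tray between -0.06 and 0.06 m and y of canister_2 in the frame of tray between -0.06 and 0.06 m and z of canister_2 in the frame of tray below 0.012 m and linear speed of canister_2 below 0.02 m/s and value of joint plunger_2 below 0.004 m and value of joint each of plunger_1, plunger_3 above 0.008 m and distance of each of canister_1, canister_3 from where it was at the start of the episode below 0.03 m) or (x of canister_3 in the frame of tray between -0.06 and 0.06 m and y of canister_3 in the frame of tray between -0.06 and 0.06 m and z of canister_3 in the frame of tray below 0.012 m and linear speed of canister_3 below 0.02 m/s and value of joint plunger_3 below 0.004 m and value of joint each of plunger_1, plunger_2 above 0.008 m and distance of each of canister_1, canister_2 from where it was at the start of the episode below 0.03 m))); the robot touches nothing.
It fails at once if a canister is tipped by more than 40 degrees (angle between any of canister_1, canister_2, canister_3's own z axis and vertical above 0.7 rad).
It fails at once if a canister is dropped: out of the fingers with its underside more than 50 mm above the worktop ((height (world z) of canister_1 above 0.05 m and contact force between the fingers and canister_1 below 0.05 N) or (height (world z) of canister_2 above 0.05 m and contact force between the fingers and canister_2 below 0.05 N) or (height (world z) of canister_3 above 0.05 m and contact force between the fingers and canister_3 below 0.05 N)).
It fails at once if the white jar is moved by more than 30 mm or tipped by more than 20 degrees (distance of jar from where it was at the start of the episode above 0.03 m or angle between jar's own z axis and vertical above 0.35 rad).
It also fails if it takes over 64 s, if anything falls off the work surface, if the arm or the gripper's body presses on something with over 40 N, if the wrist force passes 120 N, or if a joint passes its speed limit or range.

## Working session

There is one attempt and no reset: what is moved stays moved. The work goes in short steps, Python scripts to look and compute and a tool call to move; the robot and the scene stay as the last step left them, time stands still between calls to the robot, and variables do not carry over. Pictures are saved under pics/ and viewed, at most 10 in all, crops included, and the job is handed in when it is done.

Besides the shell and the picture viewer there is one more tool, called by a JSON object that holds its "name" and its "arguments". step_arm: Moves the arm, as the interface text tells. Its arguments: {"type":"object","properties":{"moves":{"type":"string"},"grip_force":{"type":"number"}},"required":["moves"]}

```bash
mkdir -p pics
python3 - <<'E'
from cell import env,cams
import cv2,numpy as np
s=env.read_state();print(s['t'],s['eef_pos'],s['tcp_rot'],s['force'],s['finger_gap'])
ims=[]
for c in ['top','side']:
    im,d=cams.capture(c); ims.append(im)
    for n in ['canister_1','plunger_1','tray','jar']:
        for f in (cams.boxes_of,cams.tip_of):
            print(c,n,f.__name__,[(np.round(o['centre'],3).tolist(),round(o['p'],2)) for o in f(c,n)])
cv2.imwrite('pics/a.png',ims[0]);cv2.imwrite('pics/b.png',ims[1])
print(env.read_state()['t'])
E
```

```text
0.0 [0.1628357  0.60293347 0.23056675] [-9.27750828e-05  1.31505836e-01  9.91315164e-01 -6.72837464e-04] [-0.61553194 -0.55578888  0.60453734] 0.9960598438322872
top canister_1 call [([0.435, -0.04, 0.078], 0.97), ([0.436, 0.038, 0.078], 0.85), ([0.516, -0.146, 0.08], 0.75), ([0.551, 0.134, 0.08], 0.68), ([0.539, -0.002, 0.08], 0.6)]
top canister_1 call [([0.434, -0.043, 0.002], 0.89), ([0.434, 0.041, 0.002], 0.87), ([0.544, -0.004, 0.002], 0.76), ([0.557, 0.138, -0.0], 0.64)]
top plunger_1 call [([0.431, 0.038, 0.095], 0.78), ([0.555, 0.135, 0.093], 0.69), ([0.519, -0.157, 0.095], 0.55), ([0.433, -0.042, 0.09], 0.55)]Traceback (most recent call last):
  File "<stdin>", line 9, in <module>
ValueError: it knows: canister, jar, tray
```

Run:
```python
from cell import env,cams
import cv2,numpy as np
for c,p in [('top','a'),('side','b')]:
    im,d=cams.capture(c); cv2.imwrite(f'pics/{p}.png',im)
    np.savez(f'{p}.npz',im=im,d=d)
    k=cams.get_calibration(c);print(c,k['K'].tolist(),np.round(k['R'],3).tolist(),k['t'])
    for n in ['canister_1','tray','jar']:
        print(c,n,[(np.round(o['centre'],3).tolist(),round(o['p'],2)) for o in cams.tip_of(c,n)])
print(env.read_state()['t'])
```

```text
top [[454.52371017212846, 0.0, 325.7407845527681], [0.0, 454.52371017212846, 247.24993530233843], [0.0, 0.0, 1.0]] [[0.015, -1.0, -0.028], [-0.997, -0.013, -0.071], [0.07, 0.029, -0.997]] [0.01191312 0.57928112 0.8375658 ]
top canister_1 [([0.433, 0.038, 0.002], 0.8), ([0.433, -0.043, -0.0], 0.7), ([0.522, -0.155, 0.001], 0.62), ([0.55, 0.138, 0.004], 0.61), ([0.541, -0.003, 0.006], 0.6)]
top tray [([0.477, -0.36, -0.004], 0.8)]
top jar [([0.733, 0.141, 0.0], 0.73)]
side [[587.0106483818807, 0.0, 333.67975615289487], [0.0, 587.0106483818807, 235.324783326222], [0.0, 0.0, 1.0]] [[0.665, -0.746, -0.022], [-0.496, -0.42, -0.759], [0.557, 0.516, -0.65]] [-0.40713412  0.34374855  1.14102674]
side canister_1 [([0.518, -0.159, -0.001], 0.86), ([0.533, -0.008, -0.001], 0.76), ([0.555, 0.136, 0.0], 0.73), ([0.43, 0.041, -0.001], 0.65), ([0.434, -0.045, -0.002], 0.64)]
side tray [([0.47, -0.361, -0.001], 0.92)]
side jar [([0.736, 0.146, 0.0], 0.84)]
0.6
```

View pics/a.png

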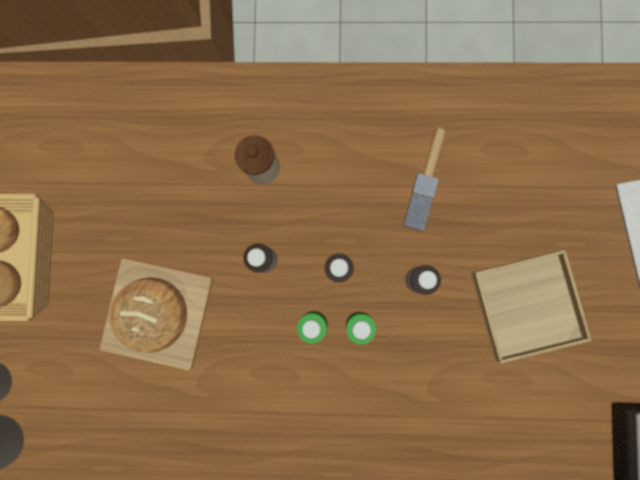

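View pics/b.png

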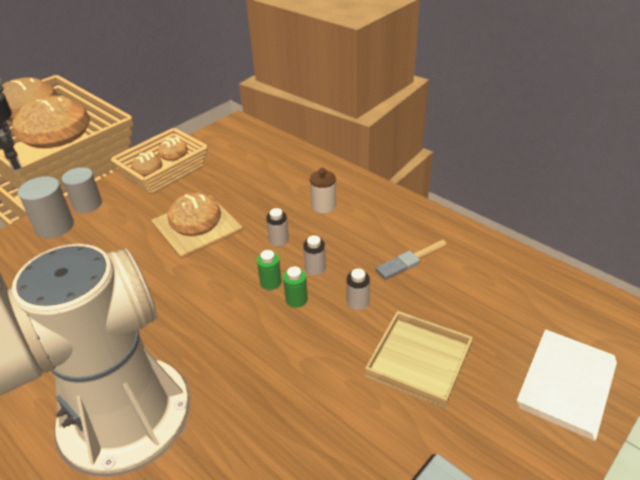

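The top view shows the black-lidded canisters at (257,258), (339,268) and (427,280). The green look-alikes are at (312,328) and (361,329), the tray at (532,306) and the jar at (255,155). Next I'll refine the button and tray positions.

```bash
cat > h.py <<'E'
from cell import env,cams
import cv2,numpy as np
from scipy.spatial.transform import Rotation as Ro
def world(c,u,v,z=None,d=None):
    k=cams.get_calibration(c);r=np.linalg.inv(k['K'])@[u,v,1]
    o=-k['R'].T@k['t'];w=k['R'].T@r
    return o+w*((z-o[2])/w[2] if d is None else d)
def buttons(c,im,d,seeds):
    out=[]
    w=((im.min(2)>150)&(im.max(2).astype(int)-im.min(2)<50)).astype(np.uint8)
    n,l,st,ce=cv2.connectedComponentsWithStats(w)
    for s in seeds:
        i=min(range(1,n),key=lambda i:np.hypot(*(ce[i]-s))+100*(st[i,4]<60))
        dd=np.median(d[(l==i)&(d>0)])
        out.append((ce[i].round(1).tolist(),int(st[i,4]),np.round(world(c,*ce[i],d=dd),4).tolist(),np.round(world(c,*ce[i],z=.092),4).tolist()))
    return out
def rel(target,yawdeg=None):
    s=env.read_state();q=s['tcp_rot'];R=Ro.from_quat(np.r_[q[1:],q[0]])
    print('t',s['t'],'pos',np.round(s['eef_pos'],4),'F',np.round(s['force'],1),'gap',s['finger_gap'],'j6',s['joint_positions'][5])
    print('yaxis deg',np.degrees(np.arctan2(*R.as_matrix()[[1,0],1])),'tilt',R.as_matrix()[2])
    print('units',np.round(R.inv().apply(np.array(target)-s['eef_pos'])/.05,3))
E
python3 - <<'E'
from h import *
S={'top':[(257,258),(339,268),(427,280)],'side':[(276,213),(314,241),(358,274)]}
for c,p in [('top','a'),('side','b')]:
    z=np.load(p+'.npz')
    for b in buttons(c,z['im'],z['d'],S[c]):print(c,b)
    if c=='top':
        o=cams.boxes_of; cams.capture('top'); m=cams.cut_out('top','tray')[0]['region'].astype(np.uint8)
        r=cv2.minAreaRect(cv2.findNonZero(m));print(r)
        bp=cv2.boxPoints(r);W=np.array([world('top',*q,z=.03) for q in bp]);print(W.round(3),W.mean(0))
rel([.53,0,.2])
E
```

```text
top ([255.7, 257.1], 228, [0.5554, 0.1388, 0.0932], [0.5554, 0.139, 0.092])
top ([338.8, 267.3], 231, [0.5397, -0.0053, 0.0931], [0.5397, -0.0053, 0.092])
top ([427.3, 279.6], 236, [0.5208, -0.1568, 0.093], [0.5208, -0.157, 0.092])
((530.1024780273438, 305.97393798828125), (94.86580657958984, 98.63648223876953), 75.71890258789062)
[[ 0.536 -0.248  0.03 ]
 [ 0.583 -0.423  0.03 ]
 [ 0.416 -0.461  0.03 ]
 [ 0.37  -0.289  0.03 ]] [ 0.4761389  -0.35546842  0.03      ]
side ([275.6, 212.9], 86, [0.5505, 0.1361, 0.0908], [0.5495, 0.1349, 0.092])
side ([313.5, 240.4], 99, [0.5355, -0.0072, 0.091], [0.5347, -0.008, 0.092])
side ([357.7, 274.1], 121, [0.5155, -0.1593, 0.0918], [0.5154, -0.1594, 0.092])
t 0.7 pos [0.163  0.6034 0.2313] F [0.5 0.5 0.9] gap 0.9995487379689941 j6 -0.0023917772196335864
yaxis deg 74.88389744311246 tilt [ 2.10327351e-05  3.43504107e-05 -9.99999999e-01]
units [-10.234  -9.736   0.625]
```

{"name": "step_arm", "arguments": {"moves": "0 -0.7 -0.5 0 0 0 0;0 -0.7 -0.5 0 0 0 0;0 -0.7 -0.5 0 0 0 0;0 -0.7 -0.5 0 0 0 0;0 -0.7 -0.5 0 0 0 0;0 -0.7 -0.5 0 0 0 0;0 -0.7 -0.5 0 0 0 0;0 -0.7 -0.5 0 0 0 0", "grip_force": 40}}

```text
t: 1.5
eef_pos: [0.3821, 0.3359, 0.2316]
tcp_rot: [0.0, 0.131, 0.991, 0.0]
force: [1.2, 0.2, -0.6]
finger_gap: -0.0
grasp_force: 0.0
```

```bash
python3 -c "
from h import *
rel([.553,.137,.11])"
```

```text
t 1.5 pos [0.3821 0.3359 0.2316] F [ 1.2  0.2 -0.6] gap -5.1725085135914205e-05 j6 -0.5888909280330277
yaxis deg 74.8942182966587 tilt [-4.02784407e-04  5.63633542e-04 -9.99999760e-01]
units [-4.336 -2.951  2.432]
```

{"name": "step_arm", "arguments": {"moves": "0 -0.72 -0.49 0 0 0 0;0 -0.72 -0.49 0 0 0 0;0 -0.72 -0.49 0 0 0 0;0 -0.72 -0.49 0 0 0 0;0 -0.72 -0.49 0 0 0 0;0 -0.72 -0.49 0 0 0 0;0 0 0 0.8 0 0 0;0 0 0 0.8 0 0 0"}}

```text
t: 2.3
eef_pos: [0.5533, 0.1379, 0.1514]
tcp_rot: [0.002, 0.133, 0.991, 0.001]
force: [0.1, 0.4, -1.0]
finger_gap: 0.001
grasp_force: 0.0
```

```bash
python3 -c "
from h import *
rel([.553,.137,.082])"
```

```text
t 2.3 pos [0.5533 0.1379 0.1514] F [ 0.1  0.4 -1. ] gap 0.0008409269801368575 j6 -1.0626981763801313
yaxis deg 74.73722015690885 tilt [-0.0032361   0.00177155 -0.99999319]
units [ 0.005 -0.022  1.389]
```

{"name": "step_arm", "arguments": {"moves": "0 0 0 0.6 0 0 0;0 0 0 0.4 0 0 0;0 0 0 0.1 0 0 0;0 0 0 0.1 0 0 0;0 0 0 0.1 0 0 0;0 0 0 0.08 0 0 0;0 0 0 0.02 0 0 0;0 0 0 0 0 0 0"}}

```text
t: 3.1
eef_pos: [0.5517, 0.1392, 0.0821]
tcp_rot: [0.0, 0.132, 0.991, 0.0]
force: [-1.5, -0.4, 4.6]
finger_gap: -0.001
grasp_force: 2.4
```

{"name": "step_arm", "arguments": {"moves": "0 0 0 0.02 0 0 0;0 0 0 0.02 0 0 0;0 0 0 0 0 0 0;0 0 0 0 0 0 0;0 0 0 0 0 0 0;0 0 0 0 0 0 0;0 0 0 0 0 0 0;0 0 0 0 0 0 0"}}

```text
t: 3.9
eef_pos: [0.5521, 0.1393, 0.082]
tcp_rot: [0.001, 0.132, 0.991, 0.0]
force: [-7.6, -1.9, 24.4]
finger_gap: 0.001
grasp_force: 12.2
```

{"name": "step_arm", "arguments": {"moves": "0 0 0 -0.7 0 0 0;0 0 0 -0.7 0 0 0;0 -0.12 -0.72 0 0 0 0;0 -0.12 -0.72 0 0 0 0;0 -0.12 -0.72 0 0 0 0;0 -0.12 -0.72 0 0 0 0;0 0 0 0 0 0 0;0 0 0 0 0 0 0"}}

```text
t: 4.7
eef_pos: [0.5373, -0.0068, 0.1498]
tcp_rot: [0.001, 0.133, 0.991, 0.0]
force: [-0.4, 0.1, 0.2]
finger_gap: 0.002
grasp_force: 0.0
```

Run:
```python
from h import *
rel([.537,-.007,.0805])
for c,s in [('top',(256,257)),('side',(276,213))]:
    im,d=cams.capture(c);print(buttons(c,im,d,[s]));cv2.imwrite('pics/c%s.png'%c,im)
```

```text
t 4.7 pos [ 0.5373 -0.0068  0.1498] F [-0.4  0.1  0.2] gap 0.001918486284622481 j6 -1.3207557528302158
yaxis deg 74.77107106434188 tilt [-1.19683336e-03  5.71339955e-04 -9.99999121e-01]
units [ 0.007 -0.007  1.386]
[([252.3, 256.7], 80, [0.5564, 0.1466, 0.0836], [0.556, 0.145, 0.092])]
[([275.9, 215.1], 86, [0.5524, 0.1381, 0.0816], [0.5439, 0.128, 0.092])]
```

A stayed down at about 82 mm, so it is sound. Next is B.

{"name": "step_arm", "arguments": {"moves": "0 0 0 0.6 0 0 0;0 0 0 0.4 0 0 0;0 0 0 0.1 0 0 0;0 0 0 0.1 0 0 0;0 0 0 0.1 0 0 0;0 0 0 0.1 0 0 0;0 0 0 0.02 0 0 0;0 0 0 0 0 0 0"}}

```text
t: 5.6
eef_pos: [0.5379, -0.0057, 0.0816]
tcp_rot: [0.001, 0.132, 0.991, 0.0]
force: [-10.7, 3.0, 36.1]
finger_gap: -0.002
grasp_force: 18.2
```

{"name": "step_arm", "arguments": {"moves": "0 0 0 -0.7 0 0 0;0 0 0 -0.7 0 0 0;0 -0.11 -0.75 0 0 0 0;0 -0.11 -0.75 0 0 0 0;0 -0.1 -0.75 0 0 0 0;0 -0.1 -0.75 0 0 0 0;0 0 0 0 0 0 0;0 0 0 0 0 0 0"}}

```text
t: 6.4
eef_pos: [0.5184, -0.1572, 0.1487]
tcp_rot: [0.001, 0.133, 0.991, 0.0]
force: [0.7, 0.5, 0.5]
finger_gap: -0.007
grasp_force: 0.0
```

Run:
```python
from h import *
rel([.518,-.158,.0805])
for c,s in [('top',[(256,257),(339,268)]),('side',[(276,213),(314,241)])]:
    im,d=cams.capture(c);print(buttons(c,im,d,s))
```

```text
t 6.4 pos [ 0.5184 -0.1572  0.1487] F [0.7 0.5 0.5] gap -0.006616260866433643 j6 -1.6024333000529534
yaxis deg 74.76388985109124 tilt [-1.16631061e-03  1.85225944e-04 -9.99999303e-01]
units [ 0.005 -0.017  1.364]
[([256.7, 257.3], 218, [0.5554, 0.139, 0.0831], [0.555, 0.1374, 0.092]), ([338.8, 267.3], 231, [0.5397, -0.0053, 0.0929], [0.5397, -0.0053, 0.092])]
[([275.9, 215.1], 86, [0.5524, 0.1381, 0.0816], [0.5439, 0.128, 0.092]), ([313.4, 240.6], 105, [0.5344, -0.008, 0.0914], [0.5339, -0.0084, 0.092])]
```

B sprang back to about 92 mm, so it is the failed one. I still have to press C.

{"name": "step_arm", "arguments": {"moves": "0 0 0 0.6 0 0 0;0 0 0 0.4 0 0 0;0 0 0 0.1 0 0 0;0 0 0 0.1 0 0 0;0 0 0 0.1 0 0 0;0 0 0 0.06 0 0 0;0 0 0 0.02 0 0 0;0 0 0 0 0 0 0"}}

```text
t: 7.3
eef_pos: [0.5189, -0.1561, 0.0823]
tcp_rot: [0.001, 0.132, 0.991, 0.0]
force: [-9.7, 5.9, 32.0]
finger_gap: -0.0
grasp_force: 15.7
```

{"name": "step_arm", "arguments": {"moves": "0 0 0 -0.7 0 0 0;0 0 0 -0.7 0 0 0;85 0.11 0.75 0 0 0 0;85 0.11 0.75 0 0 0 0;85 0.1 0.75 0 0 0 0;85 0.1 0.75 0 0 0 0;85 0 0 0 0 0 0;85 0 0 0 0 0 0"}}

```text
t: 8.1
eef_pos: [0.5374, -0.0055, 0.1498]
tcp_rot: [0.001, 0.13, 0.991, -0.0]
force: [-0.8, -0.5, -0.2]
finger_gap: 0.988
grasp_force: 0.0
```

Run:
```python
from h import *
rel([.5375,-.0065,.032])
for c,s in [('top',[(256,257),(427,280)]),('side',[(276,213),(314,241),(358,274)])]:
    im,d=cams.capture(c);print(buttons(c,im,d,s))
```

```text
t 8.1 pos [ 0.5374 -0.0055  0.1498] F [-0.8 -0.5 -0.2] gap 0.9884291948276461 j6 -1.3219142296043975
yaxis deg 75.00982714246454 tilt [-1.29199231e-03  6.91299457e-05 -9.99999163e-01]
units [-0.003 -0.019  2.356]
[([338.7, 258.8], 6427, [0.5342, -0.005, 0.5353], [0.5543, -0.005, 0.092]), ([430.2, 279.1], 96, [0.5217, -0.1637, 0.0829], [0.5217, -0.1619, 0.092])]
[([275.9, 215.1], 88, [0.5524, 0.1381, 0.0815], [0.5439, 0.1279, 0.092]), ([313.3, 240.6], 107, [0.5344, -0.0076, 0.0914], [0.5339, -0.0081, 0.092]), ([357.7, 276.7], 113, [0.5178, -0.1574, 0.0812], [0.5093, -0.1644, 0.092])]
```

C stayed down and A is still down. Now I'll grasp B.

{"name": "step_arm", "arguments": {"moves": "85 0 -0.01 0.7 0 0 0;85 0 -0.01 0.6 0 0 0;85 0 0 0.6 0 0 0;85 0 0 0.4 0 0 0;85 0 0 0.05 0 0 0;50 0 0 0 0 0 0;45 0 0 0 0 0 0;45 0 0 0 0 0 0", "grip_force": 40}}

```text
t: 9.0
eef_pos: [0.5378, -0.0075, 0.0333]
tcp_rot: [0.001, 0.132, 0.991, 0.0]
force: [0.3, -0.3, 1.5]
finger_gap: 0.6
grasp_force: 41.5
```

{"name": "step_arm", "arguments": {"moves": "40 0 0 0 0 0 0;40 0 0 0 0 0 0;40 0 0 -0.1 0 0 0;40 0 0 -0.2 0 0 0;40 0 0 -0.2 0 0 0;40 0 0 -0.1 0 0 0;40 0 0 0 0 0 0;40 0 0 0 0 0 0"}}

```text
t: 9.8
eef_pos: [0.5367, -0.0072, 0.0619]
tcp_rot: [0.0, 0.132, 0.991, 0.0]
force: [-0.1, -0.5, -3.5]
finger_gap: 0.601
grasp_force: 42.2
```

Run:
```python
from h import *
rel([.475,-.358,.16]); print(env.read_state()['grasp_force'])
im,d=cams.capture('side');print(buttons('side',im,d,[(276,213),(358,274)]))
cv2.imwrite('pics/d.png',im)
```

```text
t 9.8 pos [ 0.5367 -0.0072  0.0619] F [-0.1 -0.5 -3.5] gap 0.6005939378355946 j6 -1.3231611480117098
yaxis deg 74.88564863086148 tilt [-3.15830200e-04  9.05529627e-05 -9.99999946e-01]
units [-0.639 -7.096 -1.961]
42.195095121860504
[([276.0, 215.1], 87, [0.5532, 0.1388, 0.0808], [0.5441, 0.1279, 0.092]), ([357.7, 276.6], 112, [0.5176, -0.1576, 0.0816], [0.5094, -0.1643, 0.092])]
```

View pics/d.png

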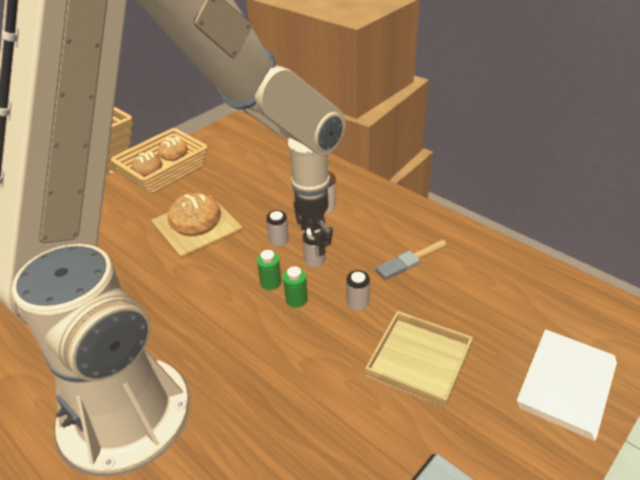

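The side view shows B held upright between the fingers at about (315,245), with A (277,215) and C (358,277) still standing. I'll raise it above C and carry it to the tray at (420,357).

{"name": "step_arm", "arguments": {"moves": "40 0 0 -0.3 0 0 0;40 0 0 -0.6 0 0 0;40 0 0 -0.6 0 0 0;40 0 0 -0.4 0 0 0;40 -0.03 -0.3 0 0 0 0;40 -0.05 -0.6 0 0 0 0;40 -0.06 -0.7 0 0 0 0;40 -0.06 -0.7 0 0 0 0"}}

```text
t: 10.65
eef_pos: [0.515, -0.1223, 0.1553]
tcp_rot: [-0.001, 0.131, 0.991, -0.0]
force: [1.0, -0.7, -3.0]
finger_gap: 0.603
grasp_force: 42.7
```

{"name": "step_arm", "arguments": {"moves": "40 -0.07 -0.75 0 0 0 0;40 -0.07 -0.75 0 0 0 0;40 -0.07 -0.75 0 0 0 0;40 -0.07 -0.75 0 0 0 0;40 -0.07 -0.7 0 0 0 0;40 -0.06 -0.6 0 0 0 0;40 -0.03 -0.3 0 0 0 0;40 0 0 0 0 0 0"}}

```text
t: 11.45
eef_pos: [0.4763, -0.3502, 0.1554]
tcp_rot: [-0.001, 0.133, 0.991, 0.0]
force: [0.9, 0.3, -2.4]
finger_gap: 0.6
grasp_force: 42.8
```

Run:
```python
from h import *
rel([.475,-.358,.0395]); print(env.read_state()['grasp_force'])
im,d=cams.capture('side');print(buttons('side',im,d,[(276,213),(358,274)]))
cv2.imwrite('pics/e.png',im)
```

```text
t 11.45 pos [ 0.4763 -0.3502  0.1554] F [ 0.9  0.3 -2.4] gap 0.6001248296186117 j6 -1.9407883880111674
yaxis deg 74.74767636008193 tilt [ 1.58111869e-03  2.80279340e-04 -9.99998711e-01]
units [-0.019 -0.157  2.318]
42.75538980960846
[([275.8, 215.0], 81, [0.5525, 0.1388, 0.0814], [0.5438, 0.1285, 0.092]), ([357.8, 276.5], 109, [0.518, -0.1573, 0.0813], [0.5097, -0.1642, 0.092])]
```

View pics/e.png

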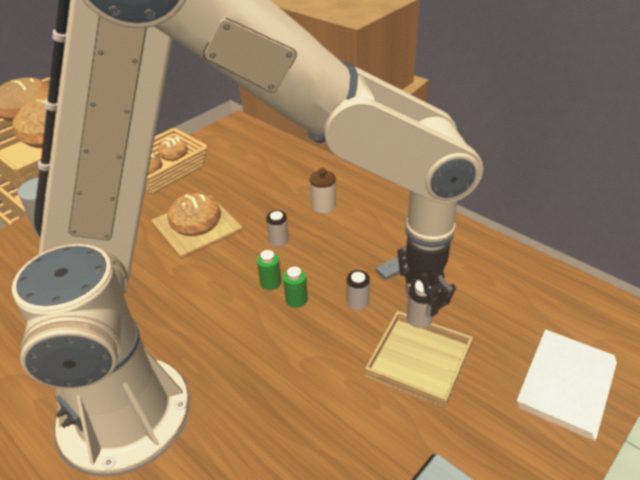

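The side view shows B held upright over the tray, with its underside at about (420,325). I'll lower it slowly.

{"name": "step_arm", "arguments": {"moves": "40 0 -0.15 0.4 0 0 0;40 0 0 0.6 0 0 0;40 0 0 0.6 0 0 0;40 0 0 0.4 0 0 0;40 0 0 0.15 0 0 0;40 0 0 0.1 0 0 0;40 0 0 0.03 0 0 0;40 0 0 0 0 0 0"}}

```text
t: 12.3
eef_pos: [0.4762, -0.3559, 0.0435]
tcp_rot: [0.001, 0.131, 0.991, -0.0]
force: [0.1, -0.3, -2.0]
finger_gap: 0.599
grasp_force: 42.7
```

{"name": "step_arm", "arguments": {"moves": "40 0 0 0.03 0 0 0;40 0 0 0.02 0 0 0;40 0 0 0.02 0 0 0;40 0 0 0.02 0 0 0;40 0 0 0.01 0 0 0;40 0 0 0 0 0 0;40 0 0 0 0 0 0;40 0 0 0 0 0 0"}}

```text
t: 13.1
eef_pos: [0.4757, -0.3559, 0.0383]
tcp_rot: [0.0, 0.132, 0.991, -0.0]
force: [-2.6, 1.0, 4.9]
finger_gap: 0.604
grasp_force: 43.4
```

It has touched the tray floor. Now release and retreat.

{"name": "step_arm", "arguments": {"moves": "55 0 0 0 0 0 0;60 0 0 0 0 0 0;70 0 0 0 0 0 0;85 0 0 0 0 0 0;85 0 0 0 0 0 0;85 0 0 -0.2 0 0 0;85 0 0 -0.3 0 0 0;85 0 0 -0.5 0 0 0"}}

```text
t: 13.9
eef_pos: [0.4751, -0.3554, 0.0883]
tcp_rot: [-0.001, 0.132, 0.991, 0.0]
force: [-0.2, -0.1, -0.0]
finger_gap: 0.997
grasp_force: 0.0
```

{"name": "step_arm", "arguments": {"moves": "85 0 0 -0.8 0 0 0;85 0 0 -0.9 0 0 0;85 0 0 -0.9 0 0 0;85 0.7 0 0 0 0 0;85 0.7 0 0 0 0 0;85 0.7 0 0 0 0 0;85 0 0 0 0 0 0;85 0 0 0 0 0 0"}}

```text
t: 14.7
eef_pos: [0.3745, -0.3288, 0.2194]
tcp_rot: [0.001, 0.132, 0.991, -0.001]
force: [-0.1, 0.3, 0.1]
finger_gap: 0.995
grasp_force: 0.0
```

Run:
```python
from h import *
rel([.475,-.358,.2])
im,d=cams.capture('side');print(buttons('side',im,d,[(276,213),(358,274),(420,322)]))
print([(np.round(o['centre'],3).tolist(),round(o['p'],2)) for o in cams.tip_of('side','canister_1')])
cv2.imwrite('pics/f.png',im)
```

```text
t 14.7 pos [ 0.3745 -0.3288  0.2194] F [-0.1  0.3  0.1] gap 0.9950559514021641 j6 -2.029953486484013
yaxis deg 74.83843011724035 tilt [-0.00240499 -0.00104727 -0.99999656]
units [-2.093 -0.037  0.392]
[([275.8, 215.0], 83, [0.5522, 0.1383, 0.0819], [0.5439, 0.1285, 0.092]), ([355.5, 276.8], 65, [0.5136, -0.1546, 0.0821], [0.5059, -0.161, 0.092]), ([420.6, 329.7], 159, [0.4724, -0.3569, 0.0965], [0.4758, -0.3549, 0.092])]
[([0.472, -0.357, 0.004], 0.84), ([0.428, 0.037, 0.004], 0.83), ([0.519, -0.161, 0.001], 0.71), ([0.43, -0.047, -0.004], 0.7), ([0.552, 0.138, -0.003], 0.55)]
```

View pics/f.png

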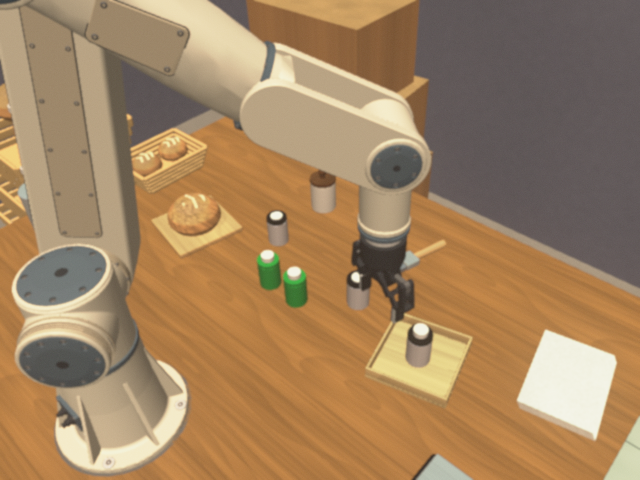

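The failed canister stands upright near the tray's centre at (420,345) with its button up. A (277,225) and C (357,290) stand in place with buttons down, and the gripper is clear of everything.

```bash
python3 -c "
from cell import env
print(env.hand_in())"
```

```text
the job is handed in; nothing more can be done
None
```

I pressed all three buttons: the middle canister's sprang back up, and that canister now stands upright in the tray, released; the other two are where they were with buttons down, and the job is handed in (no verdict was returned).

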